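# Unlatch and lift out the wedged refill case

## Task

In the colour shop, turn the red latch knob on the sloped display rack clockwise until it clicks past its detent into the open position. Then free the teal refill case, which is wedged askew under the bay's side lips, lift it out by its black handle and set it down gently, flat in the middle of the yellow mat, lengthwise along it. Leave the latch open, keep the case right way up, and do not shift the jars, bottles, cup and figurine.

Things in the scene. Friction and masses are not known exactly. Their poses are not given: they have to be found in the camera images.
- rack: grey sloped display rack, fixed, 300 mm wide, 250 mm deep up the slope. Origin: deck floor, middle of the low front edge; x up the slope away from the robot, y left, z square to the deck. The deck tilts 0.49 rad (28 deg), so z leans towards the robot; rack turned up to 0.2 rad. Front stop strip 30 mm high at x = 0. White-capped pots 50 mm tall (fixed) in the side bays, y +-104 mm.
- bay (a point): middle of the floor of the rack's central bay (axes as the rack, 75 mm up the slope from its front edge). The bay is 150 mm long (x) and 114 mm wide inside its side walls; steel lips on the walls (37 to 41 mm above the floor) reach inward and leave an opening 80 mm wide (y -40 to +40). The floor is rubber coated and grips.
- latch (a joint): angle of the red latch knob, rad: near 0 = locked, tongue pointing down the slope over the case; grows clockwise seen from above. Sprung detent with valleys at 0 (locked) and 1.25 (open): resistance peaks at about 0.23 N m near 0.3 rad, and past about 0.65 rad it snaps on to 1.25 by itself. End stops -0.12 and 1.4.
- latch_grip (a point): middle of the latch knob's red bar grip, on its axis, 97 mm upslope of bay and 78 mm above the deck; turns with the knob. x runs along the bar (up the slope when locked), z along the axis, up. Bar 66 mm long, 16 thick, 38 tall (z -20 to +18 mm from here). The red tongue below reaches 54 mm from the axis to -x, 24 mm wide, its top 29 mm below here.
- case: teal refill case, coloured squares on its top and a black handle, 120 x 60 x 34 mm plus handle, about 0.35 kg, loose. Origin: centre of underside; x along its length, z up. It starts in the bay, turned 0.36 to 0.46 rad counter-clockwise from the rack's x, two corners caught under the lips; centred and within 0.15 rad of straight it passes up between them, once the tongue is aside.
- case_grip (a point): grasp point on the case's black handle, 66 mm above the case's underside over its centre; axes as the case. The handle is a bar 60 mm long (along case x), 18 mm thick, from 34 to 84 mm above the underside.
- mat: yellow mat, 190 x 120 x 3 mm, fixed flat on the table to the left or the right of the rack, turned by up to 0.3 rad; origin at the centre of its underside, x along its length (ahead of the robot or nearly).
- basket: white open basket of small colour boxes, 190 x 130 x 55 mm, fixed on the other side; origin at the centre of its underside.
- jar_a: white-capped green pot, radius 26, 55 mm tall, loose, standing on the rack's left side bay just behind the front stop; origin at the centre of its underside, z up its axis.
- jar_b: white-capped cream pot, as jar_a, on the rack's right side bay.
- jar_c: white-capped pink pot, radius 27, 60 mm tall, loose on the table in front of the rack; origin at the centre of its underside.
- jar_d: white-capped navy pot, as jar_c.
- bottle_l: lilac bottle, radius 30, 170 mm tall, loose on the table; origin at the centre of its underside.
- bottle_r: navy bottle, as bottle_l.
- figurine: pink pig figurine, radius 34, 100 mm tall, loose on the table; origin at the centre of its underside.
- cup: white cup, rim radius 36, 85 mm tall, loose on the table; origin at the centre of its underside.

How it is judged:
By the outcome, as a careful person would: the job done as asked, in the order asked, and still so for the second after the job is handed in, with the robot touching nothing.
It also fails if it takes over 58 s, if anything falls off the work surface, if the arm or the gripper's body presses on something with over 40 N, if the wrist force passes 120 N, or if a joint passes its speed limit or range.

## Robot

A 6-joint arm with a two-finger parallel gripper is mounted at the origin on the work surface. World frame = base frame: x ahead of the robot, y to its left, z up, the work surface at z = 0. Lengths are in m, angles in rad, forces in N, time in s.
With the tool pointing down it reaches from about 0.425 to 0.95 m from the base axis. Payload 3.5 kg.
Tool frame: the origin (TCP) lies midway between the tips of the shut fingers; the grasp point (between the pads) lies 19 mm behind it; y points along the fingers, x is the direction in which the jaws open and shut, and the axes are right-handed (so a half turn about y gives the same grasp; the last joint's range is limited). The gripper opens to 85 mm and grips with 20 to 120 N. Pads are 22 mm wide; open, the fingers measure 114 mm over their backs; the gripper's body (76 mm by 85 mm) begins 54 mm behind the grasp point. The pads swing forward as they close: fully open they stand 13 mm farther back than shut.
Start: joints at [-1.293, 0.286, 1.577, -0, 1.279, -0.15], TCP at [0.28, -0.614, 0.231] pointing down, gripper open.
Joint ranges: [-2.77, 2.77], [-0.9, 2.22], [0.21, 2.48], [-1.53, 4.67], [0.24, 2.81], [-2.84, 2.84]. Speed limits (rad/s): [2.79, 2.79, 3.14, 3.14, 3.14, 3.14].

## Interface

Orientations are given as a unit quaternion [x, y, z, w].
In Python, from plant import ctrl, viewer gives the robot as it stands.
- The arm moves only by the tool step_arm, never from a script. Its argument "rows" is a list of rows, each a list of 3 entries, a list of its own where there are three numbers: the turn, a rotation vector about the tool's x, y, z in degrees, then the shift along the tool's x, y, z in mm, then the closure, from 0 (fully open) to 1 (shut). A call has 1 to 10 rows; each row is the pose to reach, as a shift and turn from the pose commanded when the call began, along the tool's axes at that moment; what a row does not reach only later rows make up. A row lasts 1/12 s, in which the tool goes at most 41.7 mm and 7.16 degrees, less where a joint would pass 70% of its speed; a pose out of reach is approached as far as the arm can. A call with a gripper value outside its range is refused whole. The fingers move at their own pace and stop on an object; "newtons" is the grip in N (left out, the last holds). Time passes only in rows, so rows that repeat a pose let the fingers close. It gives the time, the measured TCP pose, the force and the opening at its end, in the units of the state.
- ctrl.get_state(): the state, without advancing time (a new reading comes with each control period).
- viewer.read_camera(name): name is "scene" or "side" or "wrist"; returns (picture, depth): 384x512x3 uint8, red, green, blue; 384x512 float32, m along the optical axis (not along the pixel's ray), 0 where there is no reading.
- viewer.calibration(name): a dict with "K" (3x3 intrinsics, pixels), "D" ([k1, k2, p1, p2, k3] as OpenCV has them; the pictures are not rectified), "R" (3x3) and "t" (3): a world point X has camera coordinates R X + t. Camera axes: x right, y down, z forward; pixel columns grow to the right and rows downward; lengths in m; the calibration is good to about 2 mm. A picture is of the moment at which its call begins: read the wrist's pose just before it. calibration takes no time and is no camera call; for the wrist camera it gives the pose at the moment of the call.
- ctrl.sign_off(): hands the job in, once; it reports no verdict.
The state is a dict: "time": time; "qpos": joint angles; "dq": joint speeds; "joint_efforts": joint torques, N m; "eef_pos": TCP position; "tcp_rot": TCP orientation; "contact_force": force on the tool from outside, world axes, zero at the start; "wrist_torque": the same for the moment, N m; "opening": opening from 0.0 (shut) to 1.0 (fully open).
Only numpy, scipy, OpenCV 4.12 (cv2) and the standard library are available. Lean on these libraries where they do the work, as an engineer would, in place of code of your own. Each camera call takes 0.05 s, during which the arm holds its last target.

## Working session

There is one attempt and no reset: what is moved stays moved. The work goes in short steps, Python scripts to look and compute and a tool call to move; the robot and the scene stay as the last step left them, time stands still between calls to the robot, and variables do not carry over. Pictures are saved under pics/ and viewed, and the job is handed in when it is done.

Besides the shell and the picture viewer there is one more tool, called after "Emit:" as name(argument=value, ...) on one line, values as JSON. step_arm: Moves the arm, as the interface text tells. Its arguments: {"type":"object","properties":{"rows":{"type":"array"},"newtons":{"type":"number"}},"required":["rows"]}

```bash
ls; mkdir -p pics; cat > h.py <<'E'
import numpy as np,cv2,pickle
from scipy.spatial.transform import Rotation as R
from plant import ctrl,viewer
def snap(n,f):
    c=viewer.calibration(n); p,d=viewer.read_camera(n)
    cv2.imwrite(f'pics/{f}.png',p[:,:,::-1]); pickle.dump((c,p,d),open(f'pics/{f}.pkl','wb')); return c,p,d
def load(f): return pickle.load(open(f'pics/{f}.pkl','rb'))
def cloud(c,d):
    K,D=np.array(c['K']),np.array(c['D'],float); h,w=d.shape
    u,v=np.meshgrid(np.arange(w),np.arange(h))
    n=cv2.undistortPoints(np.stack([u,v],-1).reshape(-1,1,2).astype(np.float64),K,D).reshape(h,w,2)
    X=np.dstack([n[...,0]*d,n[...,1]*d,d])
    X=(X-np.array(c['t']))@np.array(c['R']); X[d<=0]=np.nan
    return X
def proj(c,P):
    P=np.atleast_2d(P).astype(float)
    r,_=cv2.Rodrigues(np.array(c['R'])); return cv2.projectPoints(P,r,np.array(c['t'],float),np.array(c['K']),np.array(c['D'],float))[0][:,0]
E
python3 - <<'E'
from h import *
print(ctrl.get_state())
for n in ['scene','side','wrist']: 
    c,p,d=snap(n,n+'0'); print(n,c['K'],c['D'],-np.array(c['R']).T@np.array(c['t']))
a=cv2.imread('pics/scene0.png');
E
```

```text
pics
{'time': 0.0, 'qpos': array([-1.29301968e+00,  2.87236144e-01,  1.57814523e+00,  5.45551115e-06,
        1.27861379e+00, -1.49990096e-01]), 'dq': array([ 0.00206686, -0.00088553, -0.00066021, -0.00058258,  0.00067383,
       -0.00143979]), 'joint_efforts': array([-2.46883542e-05, -4.05981374e+01, -2.92626500e+01, -1.81544697e-04,
        5.77920568e-03, -1.02659786e-05]), 'eef_pos': array([ 0.2798716 , -0.61353373,  0.22991739]), 'tcp_rot': array([-0.59417203,  0.38311554, -0.38184248,  0.5952969 ]), 'contact_force': array([ 0.52857259, -0.20401847,  0.26143462]), 'wrist_torque': array([ 0.03718459, -0.02051291, -0.06039014]), 'opening': 1.000504551003745}
scene [[388.24730959   0.         261.92586765]
 [  0.         388.24730959 192.99198501]
 [  0.           0.           1.        ]] [-0.12648027  0.          0.          0.          0.        ] [ 1.05195982 -0.4132257   1.1067884 ]
side [[365.48368634   0.         252.48226846]
 [  0.         365.48368634 191.8061405 ]
 [  0.           0.           1.        ]] [-0.07125949  0.          0.          0.          0.        ] [0.45544921 0.79091569 0.88938242]
wrist [[276.10065652   0.         256.42761424]
 [  0.         276.10065652 186.99955458]
 [  0.           0.           1.        ]] [-0.00493191  0.          0.          0.          0.        ] [ 0.35036732 -0.58230817  0.37195106]
```

View pics/scene0.png

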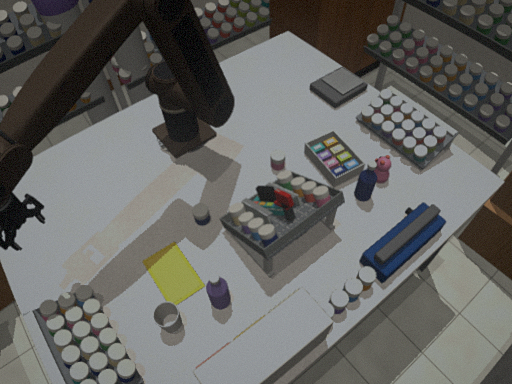

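View pics/side0.png

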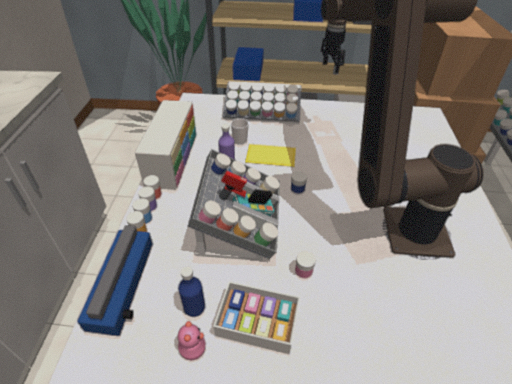

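View pics/wrist0.png

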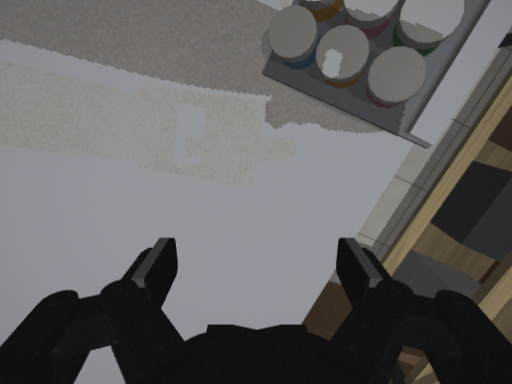

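The scene view shows the rack around (285,215), the mat at (172,272) and the red knob at (278,197). The side view shows the knob at (235,183), the handle at (260,196) and the mat at (270,155). I'll measure these from depth.

```bash
python3 - <<'E'
from h import *
for n in ['scene0','side0']:
    c,p,d=load(n); X=cloud(c,d); hsv=cv2.cvtColor(p,cv2.COLOR_RGB2HSV).astype(int); H,S,V=hsv[...,0],hsv[...,1],hsv[...,2]
    for nm,m in dict(mat=(abs(H-30)<5)&(S>150)&(V>120),red=((H<6)|(H>174))&(S>150)&(V>100)).items():
        m=m&np.isfinite(X[...,0])
        k,l,st,ce=cv2.connectedComponentsWithStats(m.astype(np.uint8))
        for i in range(1,k):
            if st[i,4]>30:
                P=X[l==i]; print(n,nm,st[i],np.median(P,0).round(3),P.min(0).round(3),P.max(0).round(3))
                if nm=='mat': 
                    (cx,cy),(w,h),a=cv2.minAreaRect(P[:,:2].astype(np.float32)*1000); print('rect',cx,cy,w,h,a)
    a=cv2.imread(f'pics/{n}.png'); 
    u0,v0=(210,150) if 'scene' in n else (180,140)
    cv2.imwrite(f'pics/{n}z.png',cv2.resize(a[v0:v0+130,u0:u0+150],None,fx=5,fy=4.5,interpolation=cv2.INTER_CUBIC)[:600])
E
```

```text
scene0 mat [175 245  29  59 185] [ 0.558 -0.292  0.002] [ 0.413 -0.388 -0.003] [ 0.586 -0.283  0.009]
rect 517.9661254882812 -300.7372741699219 85.42243194580078 198.69166564941406 58.75404739379883
scene0 mat [148 268  22  33  91] [ 0.498 -0.398  0.003] [ 0.432 -0.403 -0.002] [ 0.56  -0.391  0.009]
rect 495.8873291015625 -397.3089294433594 7.858826160430908 127.32300567626953 87.82548522949219
scene0 red [275 191  15   7  42] [0.585 0.018 0.207] [0.551 0.012 0.188] [0.603 0.024 0.216]
side0 mat [246 145  45  21 114] [ 0.536 -0.296  0.007] [ 0.413 -0.399  0.003] [ 0.583 -0.286  0.011]
rect 517.046875 -308.155029296875 95.56209564208984 196.07940673828125 56.98289108276367
side0 red [222 171  24  19 228] [0.582 0.025 0.194] [0.548 0.013 0.158] [0.614 0.03  0.22 ]
side0 red [232 190  14   6  45] [0.561 0.025 0.145] [0.549 0.008 0.136] [0.586 0.031 0.157]
```

```bash
python3 - <<'E'
from h import *
# deck normal via RANSAC: points in rack region
for n in ['scene0','side0']:
    c,p,d=load(n); X=cloud(c,d).reshape(-1,3); X=X[np.isfinite(X[:,0])]
    m=(X[:,0]>.45)&(X[:,0]<.95)&(abs(X[:,1])<.3)&(X[:,2]>.02)&(X[:,2]<.4); P=X[m]; print(n,len(P),P.min(0),P.max(0))
E
```

```text
scene0 14363 [ 0.45009019 -0.29996834  0.02001205] [0.93156916 0.29997463 0.21626298]
side0 13361 [ 0.45002982 -0.29993885  0.02001167] [0.9289133  0.29998799 0.21971662]
```

View pics/scene0z.png

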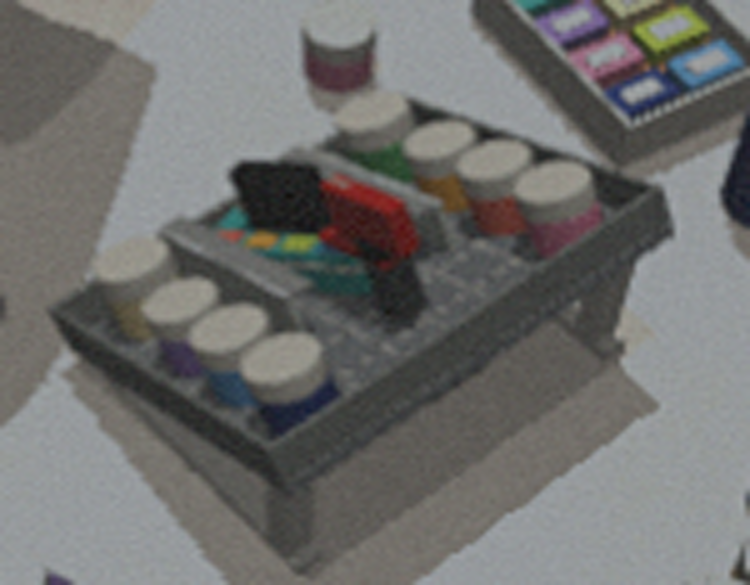

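View pics/side0z.png

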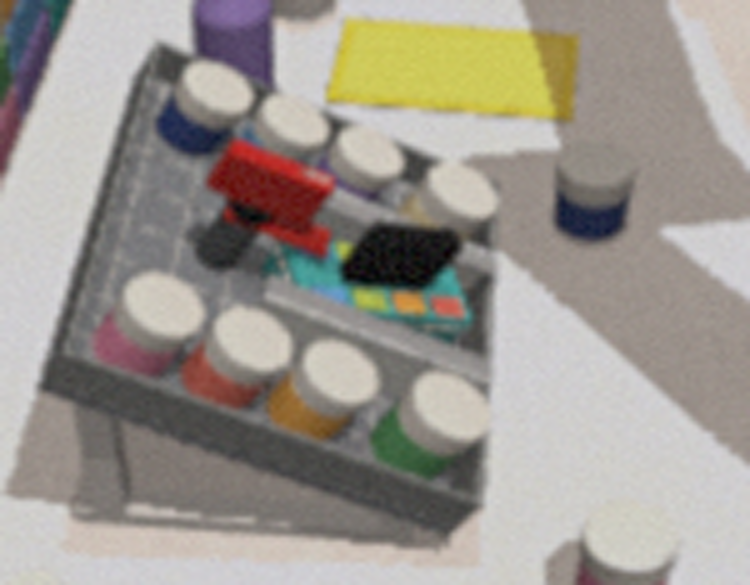

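```bash
python3 - <<'E'
from h import *
t=.49
Ps=[]
for n in ['scene0','side0']:
    c,p,d=load(n); X=cloud(c,d).reshape(-1,3); rgb=p.reshape(-1,3).astype(int)
    m=np.isfinite(X[:,0])&(X[:,0]>.42)&(X[:,0]<.85)&(abs(X[:,1])<.25)&(X[:,2]>.03)&(X[:,2]<.4)
    P=X[m];C=rgb[m]
    best=[]
    for yaw in np.arange(-.25,.251,.02):
        nn=np.array([-np.sin(t)*np.cos(yaw),-np.sin(t)*np.sin(yaw),np.cos(t)])
        h=P@nn; H,e=np.histogram(h,bins=np.arange(h.min(),h.max(),.002)); best.append((np.sum(H.astype(float)**2),round(yaw,2)))
    print(n,sorted(best)[-5:])
    # white caps
    w=(C.min(1)>140)&(C.max(1)-C.min(1)<35)
    W=P[w]; print(len(W))
    for yaw in np.arange(-.25,.251,.05):
        nn=np.array([-np.sin(t)*np.cos(yaw),-np.sin(t)*np.sin(yaw),np.cos(t)])
        h=W@nn; print(round(yaw,2), np.percentile(h,[10,30,50,70,90]).round(4))
E
```

```text
scene0 [(np.float64(1230790.0), np.float64(-0.03)), (np.float64(1239315.0), np.float64(0.05)), (np.float64(1313144.0), np.float64(0.03)), (np.float64(1333328.0), np.float64(-0.01)), (np.float64(1358396.0), np.float64(0.01))]
937
-0.25 [-0.2683 -0.2622 -0.2577 -0.2527 -0.1381]
-0.2 [-0.2677 -0.2623 -0.2579 -0.2532 -0.1393]
-0.15 [-0.2664 -0.2613 -0.2572 -0.2529 -0.14  ]
-0.1 [-0.2639 -0.2595 -0.2555 -0.2513 -0.1401]
-0.05 [-0.261  -0.2567 -0.2526 -0.2486 -0.1392]
-0.0 [-0.2571 -0.2531 -0.2487 -0.2446 -0.1386]
0.05 [-0.2524 -0.2481 -0.2441 -0.2401 -0.1408]
0.1 [-0.2469 -0.2422 -0.2385 -0.2343 -0.1426]
0.15 [-0.2405 -0.2355 -0.2318 -0.2274 -0.1437]
0.2 [-0.2334 -0.2282 -0.224  -0.2191 -0.1444]
0.25 [-0.2255 -0.2198 -0.2153 -0.2101 -0.1445]
side0 [(np.float64(1530898.0), np.float64(0.05)), (np.float64(1555388.0), np.float64(-0.03)), (np.float64(1651205.0), np.float64(0.03)), (np.float64(1665794.0), np.float64(-0.01)), (np.float64(1730010.0), np.float64(0.01))]
1833
-0.25 [-0.2552 -0.1392 -0.1318 -0.1135 -0.1101]
-0.2 [-0.2555 -0.1402 -0.1343 -0.1193 -0.1159]
-0.15 [-0.2544 -0.1406 -0.1365 -0.1245 -0.1209]
-0.1 [-0.2525 -0.141  -0.1378 -0.1291 -0.1254]
-0.05 [-0.2499 -0.1428 -0.1372 -0.1325 -0.1295]
-0.0 [-0.2462 -0.1444 -0.1366 -0.135  -0.1309]
0.05 [-0.2414 -0.1453 -0.1381 -0.135  -0.1318]
0.1 [-0.2359 -0.1458 -0.1399 -0.1346 -0.1299]
0.15 [-0.2289 -0.1454 -0.1408 -0.1358 -0.1262]
0.2 [-0.2215 -0.1452 -0.1409 -0.1363 -0.1217]
0.25 [-0.213  -0.1446 -0.1407 -0.1346 -0.1167]
```

```bash
python3 - <<'E'
from h import *
t=.49;yaw=.02
Rr=R.from_euler('ZY',[yaw,-t]).as_matrix()
print(Rr)
for n in ['scene0','side0']:
    c,p,d=load(n); X=cloud(c,d).reshape(-1,3); rgb=p.reshape(-1,3)
    Q=X@Rr
    m=np.isfinite(X[:,0])&(X[:,0]>.42)&(X[:,0]<.85)&(abs(X[:,1])<.25)&(X[:,2]>.03)&(X[:,2]<.4)
    Q=Q[m];C=rgb[m]
    H,e=np.histogram(Q[:,2],bins=np.arange(-.22,-.08,.002)); print(n,[(round(a,3),b) for a,b in zip(e,H) if b>20])
    im=np.zeros((400*2,400*2,3),np.uint8)
    u=((Q[:,0]-.40)*2000).astype(int); v=((.2-Q[:,1])*2000).astype(int)
    k=(u>=0)&(u<800)&(v>=0)&(v<800)&(Q[:,2]>-.25)
    for a,b,cc in zip(u[k],v[k],C[k]): cv2.circle(im,(int(a),int(b)),3,cc[::-1].tolist(),-1)
    for i in range(0,800,100):
        cv2.putText(im,f'{.40+i/2000:.2f}',(i,12),0,.4,(255,255,255)); cv2.putText(im,f'{.2-i/2000:.2f}',(0,i),0,.4,(255,255,255))
    cv2.imwrite(f'pics/{n}deck.png',im[100:700])
E
```

```text
[[ 8.82156398e-01 -1.99986667e-02 -4.70531766e-01]
 [ 1.76454808e-02  9.99800007e-01 -9.41189027e-03]
 [ 4.70625888e-01 -8.67361738e-19  8.82332859e-01]]
scene0 [(np.float64(-0.198), np.int64(26)), (np.float64(-0.196), np.int64(58)), (np.float64(-0.194), np.int64(65)), (np.float64(-0.192), np.int64(62)), (np.float64(-0.19), np.int64(262)), (np.float64(-0.188), np.int64(555)), (np.float64(-0.186), np.int64(312)), (np.float64(-0.184), np.int64(129)), (np.float64(-0.182), np.int64(130)), (np.float64(-0.18), np.int64(108)), (np.float64(-0.178), np.int64(116)), (np.float64(-0.176), np.int64(147)), (np.float64(-0.174), np.int64(134)), (np.float64(-0.172), np.int64(144)), (np.float64(-0.17), np.int64(132)), (np.float64(-0.168), np.int64(154)), (np.float64(-0.166), np.int64(172)), (np.float64(-0.164), np.int64(174)), (np.float64(-0.162), np.int64(199)), (np.float64(-0.16), np.int64(198)), (np.float64(-0.158), np.int64(214)), (np.float64(-0.156), np.int64(107)), (np.float64(-0.154), np.int64(116)), (np.float64(-0.152), np.int64(111)), (np.float64(-0.15), np.int64(107)), (np.float64(-0.148), n
[... 1576 characters left out ...]
 np.int64(93)), (np.float64(-0.14), np.int64(179)), (np.float64(-0.138), np.int64(443)), (np.float64(-0.136), np.int64(385)), (np.float64(-0.134), np.int64(128)), (np.float64(-0.132), np.int64(185)), (np.float64(-0.13), np.int64(83)), (np.float64(-0.128), np.int64(21)), (np.float64(-0.126), np.int64(22)), (np.float64(-0.124), np.int64(27)), (np.float64(-0.118), np.int64(23)), (np.float64(-0.116), np.int64(24)), (np.float64(-0.112), np.int64(22)), (np.float64(-0.11), np.int64(21)), (np.float64(-0.108), np.int64(21)), (np.float64(-0.106), np.int64(28)), (np.float64(-0.104), np.int64(52)), (np.float64(-0.102), np.int64(42)), (np.float64(-0.092), np.int64(35)), (np.float64(-0.09), np.int64(42))]
```

View pics/side0deck.png

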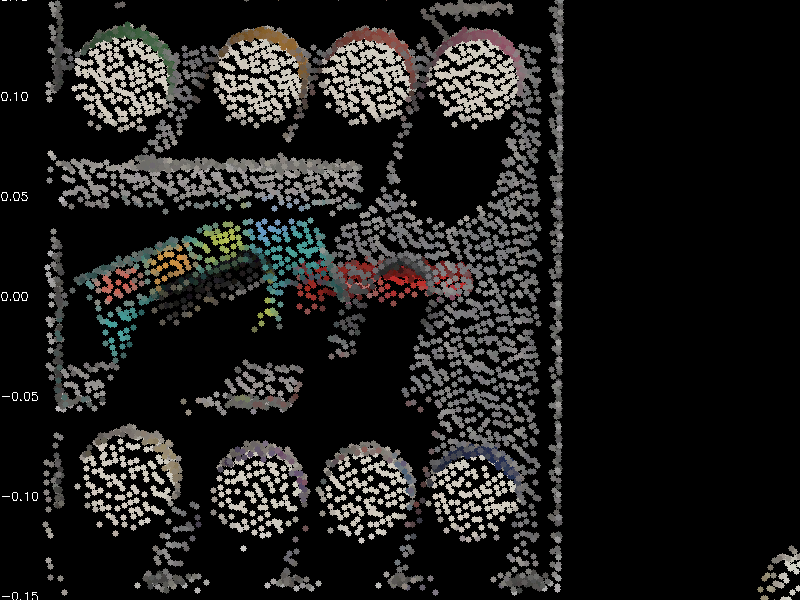

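View pics/scene0deck.png

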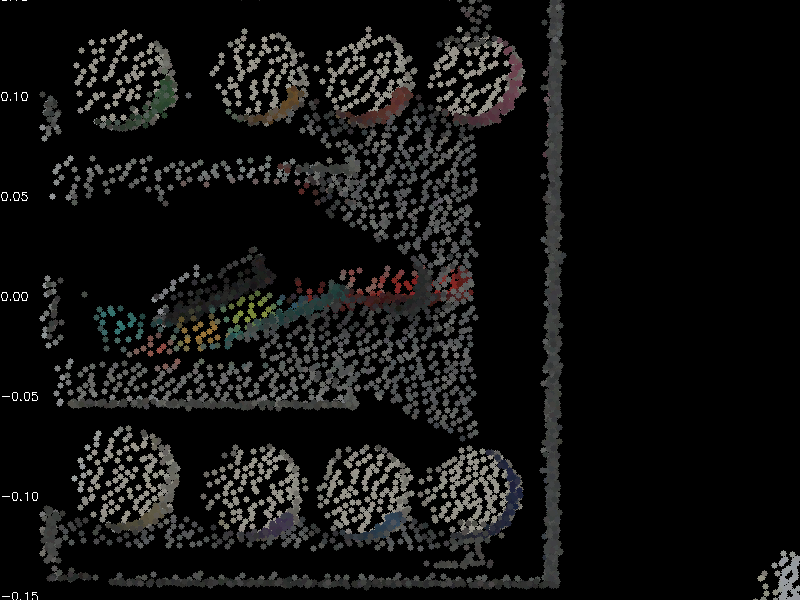

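```bash
python3 - <<'E'
from h import *
st=ctrl.get_state(); T=R.from_quat(st['tcp_rot']).as_matrix(); print(T.round(3))
for n in ['scene0','side0']:
    c,p,d=load(n); X=cloud(c,d); hsv=cv2.cvtColor(p,cv2.COLOR_RGB2HSV).astype(int); H,S,V=hsv[...,0],hsv[...,1],hsv[...,2]
    m=(abs(H-29)<8)&(S>110)&np.isfinite(X[...,0])&(X[...,2]<.015)&(X[...,1]<-.2)&(X[...,0]<.65)
    k,l,s,ce=cv2.connectedComponentsWithStats(m.astype(np.uint8)); i=1+np.argmax(s[1:,4]); P=X[l==i]
    print(n,s[i],P.mean(0).round(4),P.min(0),P.max(0),cv2.minAreaRect(P[:,:2].astype(np.float32)*1000))
    # tall things map
    Q=X.reshape(-1,3); Q=Q[np.isfinite(Q[:,0])&(Q[:,2]>.03)&(Q[:,0]>.2)&(Q[:,0]<.95)&(Q[:,1]>-.6)&(Q[:,1]<-.15)]
    g=(Q[:,:2]/.03).round().astype(int)
    for key in sorted(set(map(tuple,g))):
        q=Q[(g==key).all(1)]
        if len(q)>15: print(np.array(key)*.03,q[:,2].max().round(3),len(q),end='; ')
    print()
E
```

```text
[[ 0.415 -0.001  0.91 ]
 [-0.91   0.002  0.415]
 [-0.002 -1.     0.   ]]
scene0 [ 143  242   62   63 2079] [ 0.4933 -0.3435  0.003 ] [ 0.39437539 -0.40365125 -0.00378884] [ 0.58722134 -0.28208452  0.010562  ] ((490.6227111816406, -343.3701477050781), (117.85527038574219, 191.391845703125), 88.19596099853516)
[ 0.21 -0.48] 0.575 40; [ 0.21 -0.45] 0.587 82; [ 0.21 -0.42] 0.598 92; [ 0.21 -0.39] 0.608 95; [ 0.21 -0.36] 0.618 105; [ 0.21 -0.33] 0.628 93; [ 0.21 -0.3 ] 0.638 98; [ 0.21 -0.27] 0.649 112; [ 0.21 -0.24] 0.658 161; [ 0.21 -0.21] 0.666 425; [ 0.21 -0.18] 0.673 392; [ 0.21 -0.15] 0.677 172; [ 0.24 -0.57] 0.349 38; [ 0.24 -0.51] 0.563 60; [ 0.24 -0.48] 0.575 126; [ 0.24 -0.45] 0.585 130; [ 0.24 -0.42] 0.596 136; [ 0.24 -0.39] 0.605 139; [ 0.24 -0.36] 0.615 160; [ 0.24 -0.33] 0.626 411; [ 0.24 -0.3 ] 0.633 480; [ 0.24 -0.27] 0.642 428; [ 0.24 -0.24] 0.647 329; [ 0.24 -0.21] 0.632 16; [ 0.27 -0.6 ] 0.339 21; [ 0.27 -0.57] 0.405 262; [ 0.27 -0.54] 0.545 105; [ 0.27 -0.51] 0.56 220; [ 0.27 -0.48] 0.571 308; [ 0.27 -0.45] 0.581 484; [ 0.27 -0.42] 0.591 476; [ 0.27 -0.39] 0.602 463; [
[... 4364 characters left out ...]
66 33; [ 0.84 -0.27] 0.165 41; [ 0.84 -0.24] 0.165 42; [ 0.84 -0.21] 0.165 44; [ 0.84 -0.18] 0.165 48; [ 0.84 -0.15] 0.164 26; [ 0.87 -0.42] 0.166 33; [ 0.87 -0.39] 0.167 32; [ 0.87 -0.36] 0.165 32; [ 0.87 -0.33] 0.166 35; [ 0.87 -0.3 ] 0.166 38; [ 0.87 -0.27] 0.166 42; [ 0.87 -0.24] 0.164 42; [ 0.87 -0.21] 0.164 46; [ 0.87 -0.18] 0.164 43; [ 0.87 -0.15] 0.164 23; [ 0.9  -0.42] 0.166 31; [ 0.9  -0.39] 0.167 36; [ 0.9  -0.36] 0.167 34; [ 0.9  -0.33] 0.165 35; [ 0.9 -0.3] 0.167 38; [ 0.9  -0.27] 0.165 39; [ 0.9  -0.24] 0.165 41; [ 0.9  -0.21] 0.166 44; [ 0.9  -0.18] 0.164 46; [ 0.9  -0.15] 0.164 24; [ 0.93 -0.27] 0.165 16; [ 0.93 -0.24] 0.164 17; [ 0.93 -0.21] 0.163 20; [ 0.93 -0.18] 0.164 21;
```

```bash
cat >> h.py <<'E'
t=.49;yaw=.02
Rr=R.from_euler('ZY',[yaw,-t]).as_matrix()
def deckpt(x,y,z): # rack coords (m)
    return Rr@(np.array([.430,.006,-.187])+np.array([x,y,z]))
def rackR(ang=0): # tool axes, jaws along rack y turned by ang ccw about rack z
    Rz=R.from_euler('z',ang).as_matrix()
    A=Rr@Rz; return np.column_stack([A[:,1],-A[:,2],-A[:,0]])
def flatR(ang): # tool down, jaw x at ang+90deg, case x at ang
    A=R.from_euler('z',ang).as_matrix(); return np.column_stack([A[:,1],-A[:,2],-A[:,0]])
def delta(p,Rt,st=None):
    st=st or ctrl.get_state(); T=R.from_quat(st['tcp_rot']).as_matrix()
    print('turn',np.degrees(R.from_matrix(T.T@Rt).as_rotvec()).round(2),'shift',(T.T@(p-st['eef_pos'])*1000).round(1),'q',st['qpos'].round(2),'F',st['contact_force'].round(1),'t',round(st['time'],2),'op',round(st['opening'],3))
E
python3 - <<'E'
from h import *
LG=deckpt(.172,0.0,.078);print(LG)
delta(np.array([.5,-.22,.36]),flatR(np.radians(-45)))
E
```

```text
[0.58222612 0.01764728 0.1871425 ]
turn [-1.1000e-01 -1.1049e+02 -6.0000e-02] shift [-267.1 -129.2  363.6] q [-1.29  0.29  1.58  0.    1.28 -0.15] F [ 0.2  0.6 -0.3] t 0.15 op 0.996
```

Emit:
step_arm(rows=[[[0, -7, 0], [0, -40, 0], 0.3], [[0, -14, 0], [-20, -80, 30], 0.3], [[0, -21, 0], [-45, -110, 60], 0.3], [[0, -28, 0], [-75, -129, 90], 0.3], [[0, -35, 0], [-105, -129, 120], 0.3], [[0, -42, 0], [-130, -129, 152], 0.3], [[0, -49, 0], [-155, -129, 185], 0.3], [[0, -56, 0], [-180, -129, 215], 0.3], [[0, -63, 0], [-205, -129, 250], 0.3], [[0, -70, 0], [-230, -129, 285], 0.3]], newtons=80)

```text
time: 0.98
eef_pos: [0.4339, -0.3029, 0.3602]
tcp_rot: [0.706, 0.03, -0.03, -0.706]
contact_force: [1.2, -0.8, -0.7]
opening: 0.7
```

```bash
python3 - <<'E'
from h import *
LG=deckpt(.172,0.0,.078)
Rt=rackR(0)
delta(LG+Rt[:,1]*(.019-.003-.10),Rt)
E
```

```text
turn [-22.51 -84.44 -21.11] shift [135.4  99.  309.4] q [-0.8  -0.11  1.77  0.    1.48 -0.89] F [ 1.2 -0.8 -0.7] t 0.98 op 0.7
```

Emit:
step_arm(rows=[[[-1.7, -6.5, -1.6], [10, 0, 30], 0.3], [[-3.4, -13, -3.2], [20, 0, 60], 0.3], [[-5.1, -19.5, -4.8], [30, 10, 90], 0.3], [[-6.8, -26, -6.4], [45, 20, 120], 0.3], [[-8.6, -32.5, -8.1], [55, 30, 150], 0.3], [[-10.3, -39, -9.7], [70, 40, 180], 0.3], [[-12, -45.5, -11.3], [85, 50, 210], 0.3], [[-13.7, -52, -12.9], [95, 60, 240], 0.3], [[-15.5, -58.5, -14.5], [105, 70, 260], 0.3], [[-17.2, -65, -16.1], [115, 80, 280], 0.3]])

```text
time: 1.82
eef_pos: [0.5261, -0.0147, 0.2796]
tcp_rot: [0.662, 0.5, -0.304, -0.469]
contact_force: [0.4, -1.1, 0.0]
opening: 0.698
```

```bash
python3 - <<'E'
from h import *
LG=deckpt(.172,0.0,.078)
Rt=rackR(0)
delta(LG+Rt[:,1]*(.019-.003-.10),Rt)
E
```

```text
turn [ -5.29 -19.35  -4.91] shift [33.9 21.3  2.4] q [-0.23 -0.3   2.11  0.03  0.95 -1.48] F [ 0.4 -1.1  0. ] t 1.82 op 0.698
```

Emit:
step_arm(rows=[[[-1.8, -6.5, -1.6], [12, 7, 1], 0.3], [[-3.6, -13, -3.3], [24, 14, 2], 0.3], [[-5.3, -19.3, -4.9], [34, 21.3, 2.4], 0.3], [[-5.3, -19.3, -4.9], [34, 21.3, 2.4], 0.3], [[-5.3, -19.3, -4.9], [34, 21.3, 2.4], 0.3]])

```text
time: 2.23
eef_pos: [0.5424, 0.0149, 0.2611]
tcp_rot: [0.602, 0.609, -0.366, -0.364]
contact_force: [0.4, -0.4, 0.6]
opening: 0.703
```

```bash
python3 - <<'E'
from h import *
LG=deckpt(.172,0.0,.078)
Rt=rackR(0)
delta(LG+Rt[:,1]*(.019-.003-.10),Rt)
snap('wrist','w1')
E
```

```text
turn [-0.2  -0.6  -0.14] shift [ 2.   0.  -0.4] q [-0.21 -0.3   2.15  0.14  0.81 -1.86] F [ 0.4 -0.4  0.6] t 2.23 op 0.703
```

View pics/w1.png

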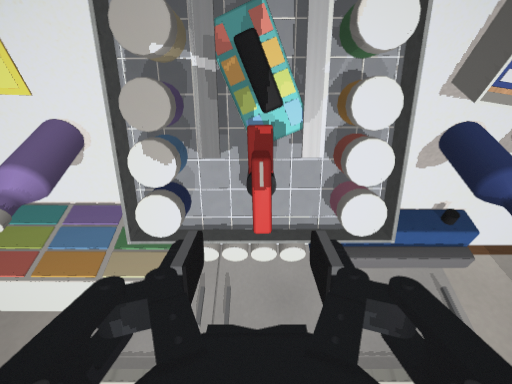

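The wrist view shows the bar grip from (260,130) to (262,230), the tongue at (260,160), and the case with its handle from (243,35) to (272,108). I'll check the model against this view.

```bash
python3 - <<'E'
from h import *
c,p,d=load('w1'); a=cv2.cvtColor(p,cv2.COLOR_RGB2BGR)
def poly(pts,col):
    q=proj(c,[deckpt(*x) for x in pts]).round().astype(int); cv2.polylines(a,[q.reshape(-1,1,2)],True,col,1)
z=.096; poly([(.172-.033,-.008,z),(.172-.033,.008,z),(.172+.033,.008,z),(.172+.033,-.008,z)],(0,255,255))
z=.041; poly([(0,-.04,z),(0,.04,z),(.15,.04,z),(.15,-.04,z)],(0,255,0))
z=0; poly([(0,-.15,z),(0,.15,z),(.25,.15,z),(.25,-.15,z)],(255,0,255))
X=cloud(c,d); Q=X.reshape(-1,3)@Rr-np.array([.430,.006,-.187]); rgb=p.reshape(-1,3).astype(int)
ok=np.isfinite(Q[:,0])
hsv=cv2.cvtColor(p,cv2.COLOR_RGB2HSV).reshape(-1,3).astype(int)
red=ok&((hsv[:,0]<6)|(hsv[:,0]>174))&(hsv[:,1]>150)&(Q[:,2]>.085)&(Q[:,2]<.11)&(abs(Q[:,1])<.05)
print('bar top',Q[red].mean(0),np.percentile(Q[red],[1,99],axis=0),red.sum(), cv2.minAreaRect(Q[red][:,:2].astype(np.float32)*1000))
blk=ok&(rgb.max(1)<60)&(Q[:,2]>.07)&(Q[:,2]<.095)&(abs(Q[:,1])<.05)&(Q[:,0]<.13)
print('handle top',Q[blk].mean(0),blk.sum(),cv2.minAreaRect(Q[blk][:,:2].astype(np.float32)*1000))
top=ok&(Q[:,2]>.028)&(Q[:,2]<.042)&(abs(Q[:,1])<.07)&(Q[:,0]<.15)&(Q[:,0]>.01)&(hsv[:,1]>90)
print('case top',Q[top].mean(0),np.median(Q[top][:,2]),top.sum(),cv2.minAreaRect(Q[top][:,:2].astype(np.float32)*1000))
fl=ok&(abs(Q[:,2])<.012)&(Q[:,0]>.16)&(Q[:,0]<.23)&(abs(Q[:,1])<.07); print('floor',np.median(Q[fl],0))
cv2.imwrite('pics/w1p.png',a)
E
```

```text
bar top [0.16797838 0.00098089 0.0935403 ] [[ 0.13679364 -0.00685694  0.08698105]
 [ 0.20000379  0.00886846  0.09532487]] 1312 ((168.77664184570312, 0.9866971969604492), (64.38652038574219, 15.988621711730957), 0.26937299966812134)
handle top [ 0.07263504 -0.00088609  0.08183416] 1925 ((73.43460845947266, -0.42828369140625), (58.985633850097656, 17.6270809173584), 22.1329402923584)
case top [ 0.06549606 -0.00266166  0.03255755] 0.03258166245514854 5223 ((73.50039672851562, -0.18839645385742188), (119.23392486572266, 59.26908874511719), 22.311725616455078)
floor [ 0.19442301 -0.01344409 -0.00186194]
```

View pics/w1p.png

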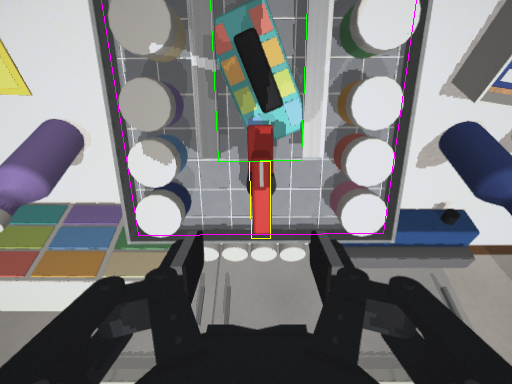

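```bash
sed -i 's/\[.430,.006,-.187\]/[.4275,.007,-.1885]/' h.py; python3 - <<'E'
from h import *
LG=deckpt(.172,0.0,.078)
Rt=rackR(0)
delta(LG+Rt[:,1]*(.019-.003-.10),Rt)
delta(LG+Rt[:,1]*(.019-.003),Rt)
E
```

```text
turn [-0.11 -0.59 -0.17] shift [3.3 2.1 3.1] q [-0.21 -0.3   2.15  0.14  0.81 -1.86] F [-0.7 -0.8  1.3] t 2.28 op 0.7
turn [-0.11 -0.59 -0.17] shift [  3.6 102.1   2.9] q [-0.21 -0.3   2.15  0.14  0.81 -1.86] F [-0.7 -0.8  1.3] t 2.28 op 0.7
```

Emit:
step_arm(rows=[[[0, -0.6, 0], [3, 20, 3], 0.3], [[0, -0.6, 0], [3, 40, 3], 0.3], [[0, -0.6, 0], [3, 60, 3], 0.3], [[0, -0.6, 0], [3, 70, 3], 0.3], [[0, -0.6, 0], [3, 70, 3], 0.3], [[0, -0.6, 0], [3, 70, 3], 0.3]])

```text
time: 2.78
eef_pos: [0.5734, 0.0179, 0.199]
tcp_rot: [0.6, 0.612, -0.369, -0.36]
contact_force: [-0.1, 0.1, 0.1]
opening: 0.697
```

```bash
python3 - <<'E'
from h import *
LG=deckpt(.172,0.0,.078)
Rt=rackR(0)
delta(LG+Rt[:,1]*(.019-.003),Rt)
E
```

```text
turn [-0.09  0.09 -0.15] shift [ 0.6 32.1  0.3] q [-0.19 -0.15  2.15  0.15  0.66 -1.88] F [-0.1  0.1  0.1] t 2.78 op 0.697
```

Emit:
step_arm(rows=[[[0, 0, 0], [0.6, 16, 0.3], 0.3], [[0, 0, 0], [0.6, 32, 0.3], 0.3], [[0, 0, 0], [0.6, 32, 0.3], 0.3], [[0, 0, 0], [0.6, 32, 0.3], 1], [[0, 0, 0], [0.6, 32, 0.3], 1], [[0, 0, 0], [0.6, 32, 0.3], 1], [[0, 0, 0], [0.6, 32, 0.3], 1], [[0, 0, 0], [0.6, 32, 0.3], 1]], newtons=60)

```text
time: 3.45
eef_pos: [0.5884, 0.0196, 0.1723]
tcp_rot: [0.6, 0.613, -0.368, -0.359]
contact_force: [-4.5, 2.5, 6.2]
opening: 0.175
```

```bash
python3 - <<'E'
from h import *
LG=deckpt(.172,0.0,.078)
Rt=rackR(0)
delta(LG+Rt[:,1]*(.019-.003),Rt); print(ctrl.get_state()['wrist_torque'])
E
```

```text
turn [ 0.06  0.15 -0.09] shift [-0.8  1.4  1. ] q [-0.18 -0.08  2.14  0.16  0.6  -1.88] F [-4.5  2.5  6.2] t 3.45 op 0.175
[0.35531309 0.39287852 0.12656094]
```

Emit:
step_arm(rows=[[[0, 6, 0], [0, 0, 0], 1], [[0, 12, 0], [0, 0, 0], 1], [[0, 18, 0], [0, 0, 0], 1], [[0, 24, 0], [0, 0, 0], 1], [[0, 30, 0], [0, 0, 0], 1], [[0, 36, 0], [0, 0, 0], 1]])

```text
time: 3.95
eef_pos: [0.5883, 0.0192, 0.1722]
tcp_rot: [0.685, 0.47, -0.164, -0.531]
contact_force: [-6.2, 0.7, 5.9]
opening: 0.176
```

```bash
python3 - <<'E'
from h import *
LG=deckpt(.172,0.0,.078)
Rt=rackR(-1.25)
delta(LG+Rt[:,1]*(.019-.003),Rt); print(ctrl.get_state()['wrist_torque'])
E
```

```text
turn [ 0.13 35.58 -0.07] shift [-0.9  1.4  0.4] q [-0.18 -0.08  2.14  0.16  0.6  -1.25] F [-6.2  0.7  5.9] t 3.95 op 0.176
[0.03000348 0.52702748 0.09766674]
```

Emit:
step_arm(rows=[[[0, 6, 0], [0, 0, 0], 1], [[0, 12, 0], [0, 0, 0], 1], [[0, 18, 0], [0, 0, 0], 1], [[0, 24, 0], [0, 0, 0], 1], [[0, 30, 0], [0, 0, 0], 1], [[0, 36, 0], [0, 0, 0], 1], [[0, 36, 0], [0, 0, 0], 1], [[0, 36, 0], [0, 0, 0], 1]])

```text
time: 4.62
eef_pos: [0.588, 0.0191, 0.172]
tcp_rot: [0.703, 0.284, 0.054, -0.65]
contact_force: [-6.8, 0.4, 7.7]
opening: 0.18
```

```bash
python3 - <<'E'
from h import *
LG=deckpt(.172,0.0,.078)
Rt=rackR(-1.25)
delta(LG+Rt[:,1]*(.019-.003),Rt); print(ctrl.get_state()['wrist_torque'])
E
```

```text
turn [ 0.13 -0.19 -0.07] shift [-0.6  1.4 -0.1] q [-0.18 -0.08  2.14  0.16  0.6  -0.63] F [-6.8  0.4  7.7] t 4.62 op 0.18
[0.01165135 0.67423393 0.00707591]
```

Emit:
step_arm(rows=[[[0, 0, 0], [0, 0, 0], 0.6], [[0, 0, 0], [0, 0, 0], 0.6], [[0, 0, 0], [0, 0, 0], 0.6], [[0, 0, 0], [0, -15, 0], 0.6], [[0, 0, 0], [0, -40, 0], 0.6], [[0, 0, 0], [0, -70, 0], 0.5], [[0, 0, 0], [0, -100, 0], 0.4], [[0, 0, 0], [0, -100, 0], 0.3]])

```text
time: 5.28
eef_pos: [0.5425, 0.018, 0.2658]
tcp_rot: [0.703, 0.288, 0.058, -0.648]
contact_force: [0.4, -0.2, 1.0]
opening: 0.701
```

```bash
python3 - <<'E'
from h import *
CG=deckpt(.0765,-.0012,.066)
Rt=rackR(.39)
delta(CG+Rt[:,1]*(.019-.08),Rt)
E
```

```text
turn [  0.7  -94.13   0.  ] shift [-95.7  39.6  30.3] q [-0.2  -0.31  2.16  0.14  0.8  -0.61] F [ 0.4 -0.2  1. ] t 5.28 op 0.701
```

Emit:
step_arm(rows=[[[0, -7, 0], [-10, 0, 3], 0.3], [[0, -14, 0], [-20, 0, 6], 0.3], [[0, -21, 0], [-30, 0, 9], 0.3], [[0, -28, 0], [-40, 0, 12], 0.3], [[0, -35, 0], [-50, 0, 15], 0.3], [[0, -42, 0], [-60, 0, 18], 0.3], [[0, -49, 0], [-70, 0, 21], 0.3], [[0, -56, 0], [-80, 5, 24], 0.3], [[0, -63, 0], [-90, 10, 27], 0.3], [[0, -70, 0], [-95, 15, 30], 0.3]])

```text
time: 6.12
eef_pos: [0.4592, 0.0156, 0.197]
tcp_rot: [0.605, 0.606, -0.361, -0.369]
contact_force: [0.4, -0.2, -0.4]
opening: 0.703
```

```bash
python3 - <<'E'
from h import *
CG=deckpt(.0765,-.0012,.066)
Rt=rackR(.39)
delta(CG+Rt[:,1]*(.019-.08),Rt)
E
```

```text
turn [ -0.17 -23.87  -0.1 ] shift [-0.4 19.1 -6. ] q [-0.26 -0.48  2.4   0.19  0.76 -1.93] F [ 0.4 -0.2 -0.4] t 6.12 op 0.703
```

Emit:
step_arm(rows=[[[0, -7, 0], [0, 0, -2], 0.3], [[0, -14, 0], [0, 0, -4], 0.3], [[0, -21, 0], [0, 0, -6], 0.3], [[0, -24, 0], [0, 0, -6], 0.3], [[0, -24, 0], [0, 0, -6], 0.3]])

```text
time: 6.53
eef_pos: [0.4654, 0.0155, 0.2009]
tcp_rot: [0.518, 0.669, -0.477, -0.236]
contact_force: [0.1, 0.2, 0.1]
opening: 0.702
```

```bash
python3 - <<'E'
from h import *
CG=deckpt(.0765,-.0012,.066)
Rt=rackR(.39)
delta(CG+Rt[:,1]*(.019-.08),Rt)
snap('wrist','w2');c,p,d=snap('scene','s2')
cv2.imwrite('pics/s2z.png',cv2.resize(cv2.imread('pics/s2.png')[140:270,200:360],None,fx=5,fy=4.5))
E
```

```text
turn [-0.14 -0.15 -0.08] shift [ 0.2 19.6  1.4] q [-0.25 -0.46  2.38  0.18  0.75 -2.34] F [0.1 0.2 0.1] t 6.53 op 0.702
```

View pics/w2.png

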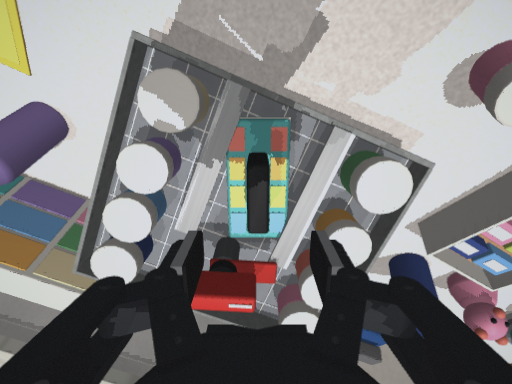

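View pics/s2z.png

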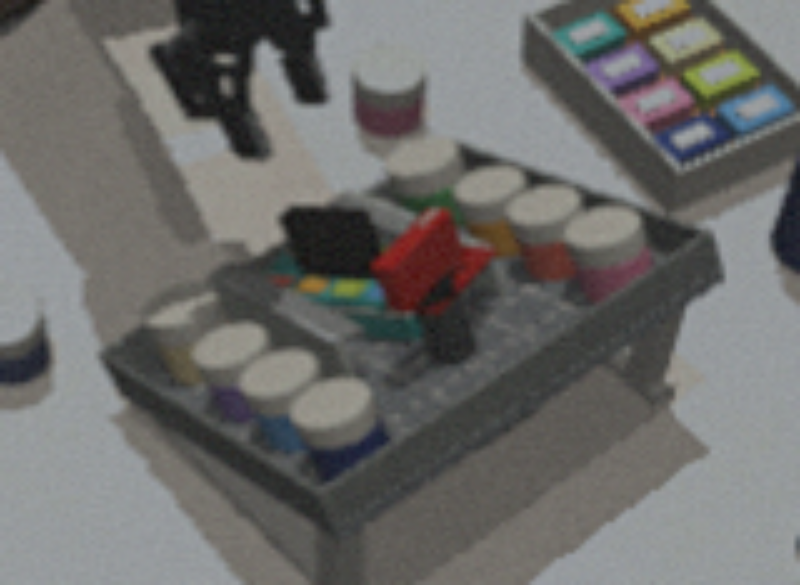

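The latch is open: in the wrist view the bar now lies crosswise at (235,290) and the tongue is off the case. The handle runs (258,155) to (258,232). I'll re-measure the case.

```bash
cat >> h.py <<'E'
def case_in_rack(n):
    c,p,d=load(n)
    X=cloud(c,d); Q=X.reshape(-1,3)@Rr-np.array([.4275,.007,-.1885]); rgb=p.reshape(-1,3).astype(int)
    ok=np.isfinite(Q[:,0]); hsv=cv2.cvtColor(p,cv2.COLOR_RGB2HSV).reshape(-1,3).astype(int)
    blk=ok&(rgb.max(1)<60)&(Q[:,2]>.07)&(Q[:,2]<.095)&(abs(Q[:,1])<.05)&(Q[:,0]<.12)&(Q[:,0]>.02)
    print('handle top',Q[blk].mean(0),blk.sum(),cv2.minAreaRect(Q[blk][:,:2].astype(np.float32)*1000))
    top=ok&(Q[:,2]>.028)&(Q[:,2]<.042)&(abs(Q[:,1])<.07)&(Q[:,0]<.15)&(Q[:,0]>.01)&(hsv[:,1]>90)
    print('case top',np.median(Q[top][:,2]),top.sum(),cv2.minAreaRect(Q[top][:,:2].astype(np.float32)*1000))
    fl=ok&(abs(Q[:,2])<.012)&(Q[:,0]>.16)&(Q[:,0]<.23)&(abs(Q[:,1])<.07); print('floor',np.median(Q[fl],0))
    lip=ok&(abs(Q[:,2]-.041)<.004)&(Q[:,0]>.04)&(Q[:,0]<.12)&(abs(Q[:,1])<.07)&(hsv[:,1]<50)
    for s in (1,-1):
        y=Q[lip&(s*Q[:,1]>.035),1]; print('lip',s,np.percentile(y,[2,98]))
E
python3 - <<'E'
from h import *
case_in_rack('w2')
E
```

```text
handle top [ 0.07302057 -0.00259873  0.08298366] 1531 ((75.52413940429688, -1.7079658508300781), (58.27383804321289, 17.039356231689453), 22.667932510375977)
case top 0.03410888604520962 4240 ((75.64724731445312, -1.625457763671875), (118.03687286376953, 59.29079055786133), 22.12699317932129)
floor [ 0.17735467 -0.01292968 -0.00036945]
lip 1 [0.04023031 0.06089223]
lip -1 [-0.06005388 -0.03993271]
```

```bash
python3 - <<'E'
from h import *
CG=deckpt(.0757,-.0016,.066)
Rt=rackR(.39)
delta(CG+Rt[:,1]*(.019),Rt)
E
```

```text
turn [-0.15 -0.28 -0.07] shift [ 0.1 99.7  2. ] q [-0.25 -0.46  2.38  0.18  0.76 -2.33] F [ 0.8 -0.3  0.8] t 6.63 op 0.699
```

Emit:
step_arm(rows=[[[0, -0.3, 0], [0, 25, 2], 0.3], [[0, -0.3, 0], [0, 50, 2], 0.3], [[0, -0.3, 0], [0, 75, 2], 0.3], [[0, -0.3, 0], [0, 90, 2], 0.3], [[0, -0.3, 0], [0, 99, 2], 0.3], [[0, -0.3, 0], [0, 99, 2], 0.3], [[0, -0.3, 0], [0, 99, 2], 0.3]])

```text
time: 7.22
eef_pos: [0.51, 0.0156, 0.1125]
tcp_rot: [0.517, 0.67, -0.478, -0.235]
contact_force: [0.0, 0.2, 0.5]
opening: 0.702
```

```bash
python3 - <<'E'
from h import *
CG=deckpt(.0757,-.0016,.066)
Rt=rackR(.39)
delta(CG+Rt[:,1]*(.019),Rt)
E
```

```text
turn [-0.19  0.06 -0.04] shift [-0.   0.6 -0.1] q [-0.22 -0.18  2.36  0.23  0.5  -2.39] F [0.  0.2 0.5] t 7.22 op 0.702
```

Emit:
step_arm(rows=[[[0, 0, 0], [0, 0, 0], 1], [[0, 0, 0], [0, 0, 0], 1], [[0, 0, 0], [0, 0, 0], 1], [[0, 0, 0], [0, 0, 0], 1], [[0, 0, 0], [0, 0, 0], 1], [[0, 0, 0], [0, 0, 0], 1], [[0, 0, 0], [0, 0, 0], 1]], newtons=80)

```text
time: 7.8
eef_pos: [0.5104, 0.0156, 0.1139]
tcp_rot: [0.518, 0.67, -0.478, -0.234]
contact_force: [-5.6, 1.2, 5.3]
opening: 0.202
```

```bash
python3 - <<'E'
from h import *
Rt=rackR(0)
CG=deckpt(.0752,0,.066+.0015)
delta(CG+Rt[:,1]*(.019),Rt)
E
```

```text
turn [-0.06 22.46 -0.11] shift [2.  0.2 0.7] q [-0.22 -0.18  2.35  0.23  0.5  -2.39] F [-5.6  1.2  5.3] t 7.8 op 0.202
```

Emit:
step_arm(rows=[[[0, 0, 0], [0, -1.5, 0], 1], [[0, 4, 0], [0.4, -1.5, 0.2], 1], [[0, 8, 0], [0.8, -1.5, 0.3], 1], [[0, 12, 0], [1.2, -1.5, 0.4], 1], [[0, 16, 0], [1.6, -1.5, 0.5], 1], [[0, 20, 0], [2, -1.5, 0.7], 1], [[0, 22.5, 0], [2, -1.5, 0.7], 1], [[0, 22.5, 0], [2, -1.5, 0.7], 1]])

```text
time: 8.47
eef_pos: [0.5071, 0.0173, 0.1126]
tcp_rot: [0.6, 0.611, -0.369, -0.361]
contact_force: [-1.9, -0.8, -1.5]
opening: 0.198
```

```bash
python3 - <<'E'
from h import *
Rt=rackR(0)
CG=deckpt(.0752,0,.066+.0015)
delta(CG+Rt[:,1]*(.019),Rt)
s=ctrl.get_state();print(s['wrist_torque'])
snap('wrist','w3')
case_in_rack('w3')
E
```

```text
turn [-0.24 -0.07 -0.1 ] shift [-0.1  0.5 -2. ] q [-0.22 -0.18  2.36  0.23  0.5  -1.99] F [-1.9 -0.8 -1.5] t 8.47 op 0.198
[-0.18998628  0.71313702 -0.18331132]
handle top [ 0.06673061 -0.00055274  0.08415565] 6054 ((67.60442352294922, -5.068058013916016), (57.47663497924805, 56.961761474609375), 54.722999572753906)
case top 0.03462181062321737 7761 ((71.74177551269531, -0.5641231536865234), (59.598236083984375, 118.0163803100586), 89.68597412109375)
floor [ 0.17295071  0.01481097 -0.00028541]
lip 1 [0.04049832 0.06120021]
lip -1 [-0.06002906 -0.03940417]
```

View pics/w3.png

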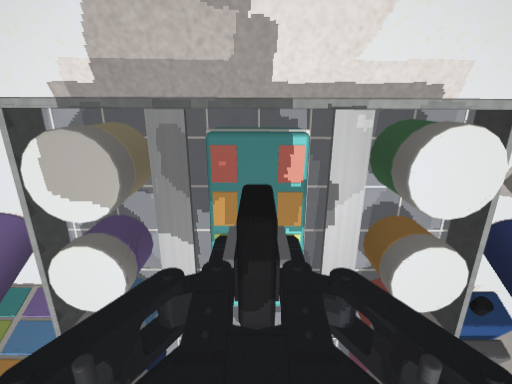

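The case now lies straight (within about 0.3°) and is centred between the lips: teal edges at columns 207 and 309, lips at 190 and 330. Lifting square to the deck.

Emit:
step_arm(rows=[[[0, 0, 0], [0, -6, 0], 1], [[0, 0, 0], [0, -12, 0], 1], [[0, 0, 0], [0, -18, 0], 1], [[0, 0, 0], [0, -25, 0], 1], [[0, 0, 0], [0, -33, 0], 1], [[0, 0, 0], [0, -42, 0], 1], [[0, 0, 0], [0, -52, 0], 1], [[0, 0, 0], [0, -62, 0], 1], [[0, 0, 0], [0, -62, 0], 1]])

```text
time: 9.27
eef_pos: [0.4799, 0.0163, 0.1715]
tcp_rot: [0.602, 0.612, -0.367, -0.358]
contact_force: [0.5, 0.7, -2.5]
opening: 0.2
```

```bash
python3 - <<'E'
from h import *
mat=np.array([.4905,-.3438,.003])
Rt=flatR(-.035)
delta(np.array([.50,-.02,.28]),flatR(0))
delta(np.array([.4905,-.3438,.003+.066-.019+.06]),Rt)
c,p,d=snap('scene','s4');snap('side','d4')
cv2.imwrite('pics/s4z.png',cv2.resize(cv2.imread('pics/d4.png')[120:270,170:330],None,fx=5,fy=4))
E
```

```text
turn [28.29  1.07  0.09] shift [-37.  -86.2 -68.5] q [-0.24 -0.37  2.38  0.2   0.66 -1.96] F [ 0.5  0.7 -2.5] t 9.27 op 0.2
turn [28.28  3.03  0.58] shift [-360.1   57.    26.1] q [-0.24 -0.37  2.38  0.2   0.66 -1.96] F [ 0.5  0.7 -2.5] t 9.27 op 0.2
```

View pics/s4z.png

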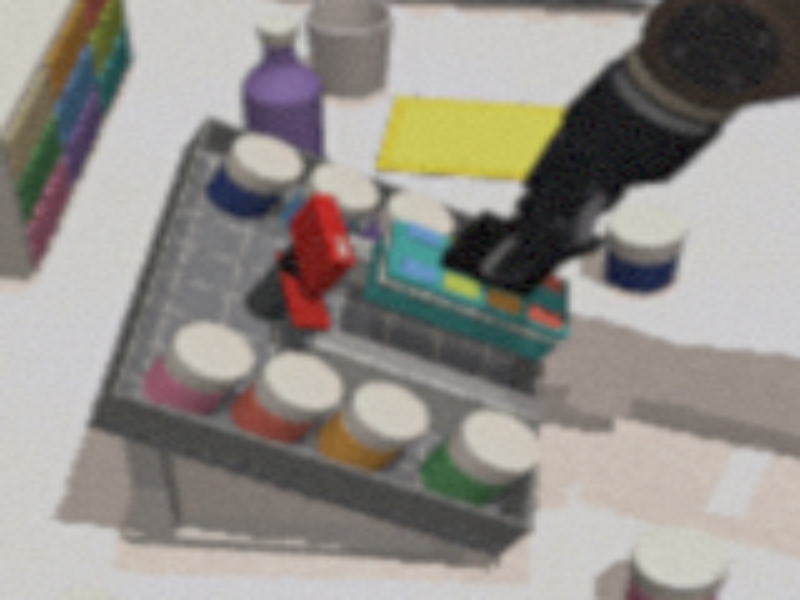

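Emit:
step_arm(rows=[[[0, 0, 0], [0, -22, -12], 1], [[0, 0, 0], [0, -48, -26], 1], [[4, 0, 0], [0, -75, -40], 1], [[8, 0, 0], [-15, -92, -49], 1], [[12, 0, 0], [-40, -95, -51], 1], [[16, 1, 0], [-70, -95, -51], 1], [[20, 1, 0], [-100, -95, -51], 1], [[24, 2, 0], [-135, -95, -51], 1], [[28.3, 3, 0.5], [-165, -95, -51], 1], [[28.3, 3, 0.5], [-190, -95, -51], 1]])

```text
time: 10.2
eef_pos: [0.4846, -0.1758, 0.2758]
tcp_rot: [-0.507, -0.49, 0.492, 0.511]
contact_force: [0.9, -0.0, -3.7]
opening: 0.199
```

```bash
python3 - <<'E'
from h import *
Rt=flatR(-.035)
delta(np.array([.4905,-.3438,.003+.066-.019+.08]),Rt)
E
```

```text
turn [-0.38 -0.02  0.11] shift [-167.9  145.4  -12.8] q [-0.54 -0.1   1.91 -0.    1.34 -2.08] F [ 0.9 -0.  -3.7] t 10.2 op 0.199
```

Emit:
step_arm(rows=[[[0, 0, 0], [-30, 0, -3], 1], [[0, 0, 0], [-65, 0, -6], 1], [[0, 0, 0], [-100, 0, -9], 1], [[0, 0, 0], [-135, 20, -11], 1], [[-0.3, 0, 0], [-160, 50, -13], 1], [[-0.4, 0, 0], [-168, 80, -13], 1], [[-0.4, 0, 0], [-168, 110, -13], 1], [[-0.4, 0, 0], [-168, 125, -13], 1], [[-0.4, 0, 0], [-168, 125, -13], 1], [[-0.4, 0, 0], [-168, 125, -13], 1]])

```text
time: 11.03
eef_pos: [0.4894, -0.3409, 0.1495]
tcp_rot: [-0.507, -0.492, 0.49, 0.51]
contact_force: [-0.2, -0.8, -3.6]
opening: 0.199
```

```bash
python3 - <<'E'
from h import *
Rt=flatR(-.035)
delta(np.array([.4905,-.3438,.003+.066-.019]),Rt)
for n,f in (('scene','s5'),('side','d5'),('wrist','w5')): snap(n,f)
for n in ('s5','d5','w5'):
    c,p,d=load(n); X=cloud(c,d); hsv=cv2.cvtColor(p,cv2.COLOR_RGB2HSV).astype(int); H,S=hsv[...,0],hsv[...,1]
    ok=np.isfinite(X[...,0])&(X[...,1]<-.22)&(X[...,1]>-.5)&(X[...,0]<.62)
    m=ok&(abs(H-29)<8)&(S>110)&(X[...,2]<.015); P=X[m]; print(n,'mat',len(P),P.mean(0) if len(P) else 0,cv2.minAreaRect(P[:,:2].astype(np.float32)*1000) if len(P)>5 else 0)
    m=ok&(abs(H-88)<8)&(S>100)&(X[...,2]>.03); P=X[m]; print('teal',len(P))
    if len(P)>50: print(np.percentile(P,[1,50,99],axis=0).round(4))
cv2.imwrite('pics/s5z.png',cv2.resize(cv2.imread('pics/s5.png')[200:350,90:250],None,fx=5,fy=4))
cv2.imwrite('pics/d5z.png',cv2.resize(cv2.imread('pics/d5.png')[80:200,220:340],None,fx=5,fy=5))
E
```

```text
turn [0.01 0.04 0.25] shift [-3.3 99.5 -1.2] q [-0.78  0.2   1.84  0.    1.11 -2.32] F [-0.2 -0.8 -3.6] t 11.03 op 0.199
s5 mat 1441 [ 0.51107733 -0.34829388  0.00245797] ((-213.82159423828125, -323.5166015625), (118.13585662841797, 1600.669677734375), 88.3911361694336)
teal 149
[[ 0.4913 -0.369   0.1107]
 [ 0.5389 -0.3406  0.1335]
 [ 0.551  -0.3131  0.1406]]
d5 mat 873 [ 0.4911873  -0.34008558  0.00735171] ((491.57635498046875, -342.1893615722656), (119.53192138671875, 187.3436737060547), 87.76992797851562)
teal 125
[[ 0.4356 -0.3537  0.112 ]
 [ 0.5027 -0.3154  0.1232]
 [ 0.5469 -0.3084  0.1467]]
w5 mat 4517 [ 0.43828923 -0.34768731  0.00250022] ((490.8853454589844, -345.12274169921875), (119.82984924316406, 188.43714904785156), 88.07962036132812)
teal 4196
[[ 0.4309 -0.3712  0.1338]
 [ 0.448  -0.3411  0.1374]
 [ 0.5034 -0.3123  0.1398]]
```

View pics/s5z.png

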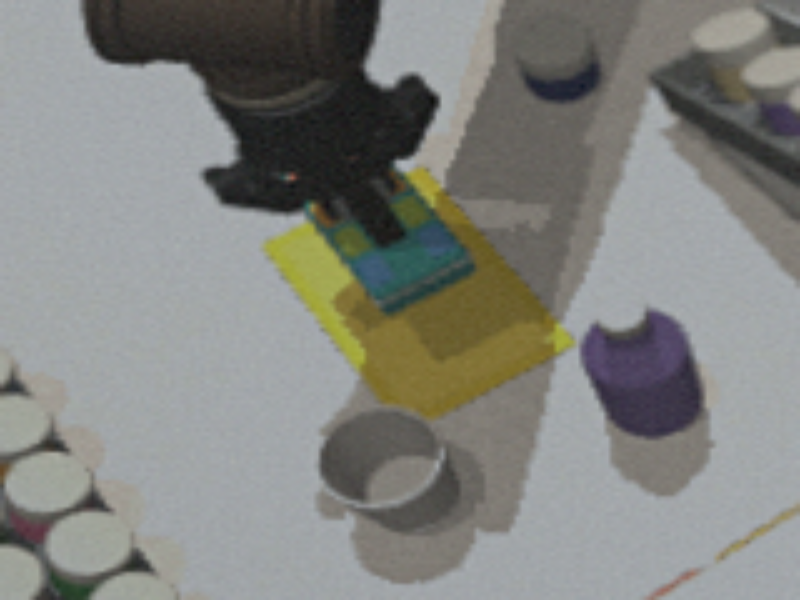

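View pics/w5.png

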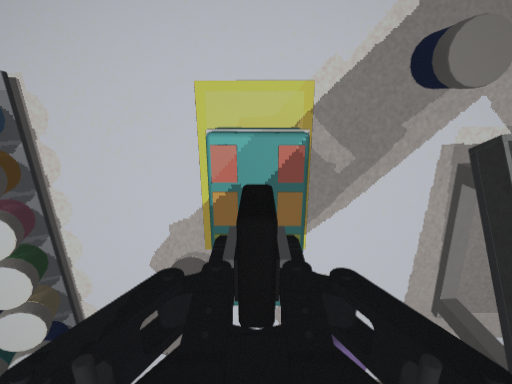

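```bash
python3 - <<'E'
from h import *
c,p,d=load('w5'); X=cloud(c,d)
P=X[135:230,215:302].reshape(-1,3); P=P[np.isfinite(P[:,0])&(abs(P[:,2]-.137)<.006)]
A=np.c_[P[:,:2]-P[:,:2].mean(0),np.ones(len(P))]; s=np.linalg.lstsq(A,P[:,2],rcond=None)[0]; print(len(P),s,np.degrees(s[:2]))
M=X[85:125,205:300].reshape(-1,3); M=M[np.isfinite(M[:,0])]; A=np.c_[M[:,:2]-M[:,:2].mean(0),np.ones(len(M))]; print(np.linalg.lstsq(A,M[:,2],rcond=None)[0])
E
```

```text
6585 [0.01656966 0.00713433 0.13808805] [0.94937148 0.40876719]
[0.00783841 0.00010612 0.00266463]
```

Emit:
step_arm(rows=[[[0, 0, 0], [-2.6, 20, -1.5], 1], [[0, 0, 0], [-2.6, 40, -1.5], 1], [[0, 0, 0], [-2.6, 60, -1.5], 1], [[0, 0, 0], [-2.6, 75, -1.5], 1], [[0, 0, 0], [-2.6, 85, -1.5], 1], [[0, 0, 0], [-2.6, 91, -1.5], 1], [[0, 0, 0], [-2.6, 94, -1.5], 1], [[0, 0, 0], [-2.6, 94, -1.5], 1]])

```text
time: 11.85
eef_pos: [0.4918, -0.344, 0.0579]
tcp_rot: [0.509, 0.492, -0.49, -0.508]
contact_force: [-0.8, -0.3, -3.5]
opening: 0.199
```

```bash
python3 - <<'E'
from h import *
Rt=flatR(-.035)
delta(np.array([.4905,-.3438,.003+.066-.019]),Rt)
E
```

```text
turn [0.15 0.06 0.09] shift [0.1 7.9 1.3] q [-0.78  0.32  1.88  0.    0.94 -2.32] F [-0.8 -0.3 -3.5] t 11.85 op 0.199
```

Emit:
step_arm(rows=[[[0, 0, 0], [0, 1, 0], 1], [[0, 0, 0], [0, 2, 0], 1], [[0, 0, 0], [0, 3, 0], 1], [[0, 0, 0], [0, 4, 0], 1], [[0, 0, 0], [0, 5, 0], 1], [[0, 0, 0], [0, 5, 0], 1]])

```text
time: 12.35
eef_pos: [0.4912, -0.3436, 0.0521]
tcp_rot: [-0.508, -0.492, 0.49, 0.509]
contact_force: [-0.1, -0.6, -4.7]
opening: 0.202
```

Emit:
step_arm(rows=[[[0, 0, 0], [0, 0.5, 0], 1], [[0, 0, 0], [0, 1, 0], 1], [[0, 0, 0], [0, 1.5, 0], 1], [[0, 0, 0], [0, 1.5, 0], 1]])

```text
time: 12.68
eef_pos: [0.4914, -0.3436, 0.0519]
tcp_rot: [-0.508, -0.492, 0.49, 0.509]
contact_force: [-2.8, 4.0, 5.5]
opening: 0.197
```

Emit:
step_arm(rows=[[[0, 0, 0], [0, 0, 0], 1], [[0, 0, 0], [0, 0, 0], 0.75], [[0, 0, 0], [0, 0, 0], 0.7], [[0, 0, 0], [0, 0, 0], 0.6], [[0, 0, 0], [0, 0, 0], 0.5], [[0, 0, 0], [0, 0, 0], 0.5]], newtons=20)

```text
time: 13.18
eef_pos: [0.4915, -0.3439, 0.0507]
tcp_rot: [0.509, 0.492, -0.49, -0.508]
contact_force: [0.7, -0.2, 0.3]
opening: 0.503
```

Emit:
step_arm(rows=[[[0, 0, 0], [0, -10, 0], 0.5], [[0, 0, 0], [0, -25, 0], 0.5], [[0, 0, 0], [0, -50, 0], 0.5], [[0, 0, 0], [0, -80, 0], 0.5], [[0, 0, 0], [0, -120, 0], 0.5], [[0, 0, 0], [0, -160, 0], 0.5], [[0, 0, 0], [0, -200, 0], 0.5], [[0, 0, 0], [0, -200, 0], 0.5]])

```text
time: 13.85
eef_pos: [0.4943, -0.3473, 0.2631]
tcp_rot: [0.515, 0.493, -0.49, -0.502]
contact_force: [0.3, -0.9, 0.9]
opening: 0.496
```

```bash
python3 - <<'E'
from h import *
for n,f in (('scene','s6'),('side','d6'),('wrist','w6')): snap(n,f)
for n in ('s6','d6','w6'):
    c,p,d=load(n); X=cloud(c,d); hsv=cv2.cvtColor(p,cv2.COLOR_RGB2HSV).astype(int); H,S=hsv[...,0],hsv[...,1]
    ok=np.isfinite(X[...,0])&(X[...,1]<-.22)&(X[...,1]>-.5)&(X[...,0]<.62)&(X[...,0]>.3)
    m=ok&(abs(H-29)<8)&(S>110)&(X[...,2]<.015); P=X[m]; print(n,'mat',cv2.minAreaRect(P[:,:2].astype(np.float32)*1000))
    m=ok&(S>70)&(X[...,2]>.03)&(X[...,2]<.046); P=X[m]; print('case',len(P),P[:,2].mean(),cv2.minAreaRect(P[:,:2].astype(np.float32)*1000))
    if n=='w6':
        A=np.c_[P[:,:2]-P[:,:2].mean(0),np.ones(len(P))]; print(np.linalg.lstsq(A,P[:,2],rcond=None)[0])
E
```

```text
s6 mat ((491.47747802734375, -343.16375732421875), (118.57322692871094, 190.70037841796875), 88.66136169433594)
case 471 0.0372303936925373 ((492.89996337890625, -343.5893249511719), (57.62797927856445, 120.09505462646484), 89.21903991699219)
d6 mat ((491.0294494628906, -341.3687744140625), (117.02161407470703, 185.69110107421875), 88.48017120361328)
case 196 0.04059981590959099 ((491.82379150390625, -338.24554443359375), (54.679527282714844, 121.47346496582031), 87.91334533691406)
w6 mat ((491.11370849609375, -344.9575500488281), (119.72425842285156, 188.44435119628906), 88.08931732177734)
case 2853 0.03690668301414782 ((490.9592590332031, -344.32135009765625), (59.23708724975586, 116.41182708740234), 87.83385467529297)
[-0.00064514  0.00011374  0.03690668]
```

View pics/s6.png

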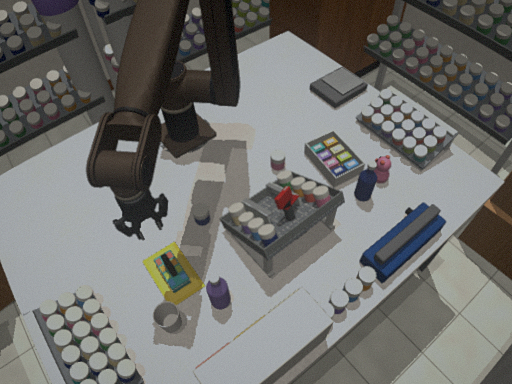

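View pics/w6.png

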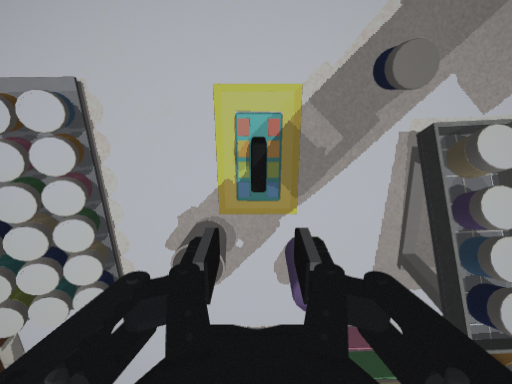

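View pics/d6.png

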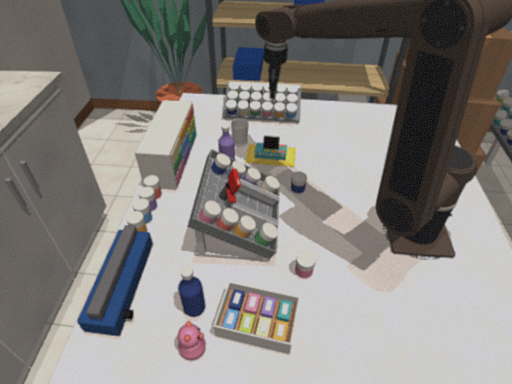

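The case lies flat and centred on the mat: (258,155) in the wrist view, (172,270) in the scene view. The latch looks open at (285,197), and the arm is clear. Last, I'll check the knob angle and compare the loose items with the start picture.

Emit:
step_arm(rows=[[[0, 0, 0], [0, 0, 0], 0.5], [[0, 0, 0], [0, 0, 0], 0.5], [[0, 0, 0], [0, 0, 0], 0.5], [[0, 0, 0], [0, 0, 0], 0.5]])

```text
time: 14.33
eef_pos: [0.4905, -0.3437, 0.2492]
tcp_rot: [-0.507, -0.492, 0.49, 0.51]
contact_force: [0.5, 1.3, -0.2]
opening: 0.501
```

```bash
python3 - <<'E'
from h import *
for n in ('s6','d6'):
    c,p,d=load(n); X=cloud(c,d).reshape(-1,3); Q=X@Rr-np.array([.4275,.007,-.1885]); hsv=cv2.cvtColor(p,cv2.COLOR_RGB2HSV).reshape(-1,3).astype(int)
    r=np.isfinite(Q[:,0])&((hsv[:,0]<6)|(hsv[:,0]>174))&(hsv[:,1]>120)&(Q[:,2]>.06)&(Q[:,2]<.11)&(abs(Q[:,1])<.06)&(abs(Q[:,0]-.17)<.06)
    P=Q[r][:,:2]; u,s,v=np.linalg.svd(P-P.mean(0),full_matrices=False); print(n,r.sum(),P.mean(0),'angle',np.arctan(v[0,1]/v[0,0]))
# diffs start/end
for a,b,name in (('scene0','s6','scene'),('side0','d6','side')):
    ca,pa,da=load(a);cb,pb,db=load(b); 
    ga,gb=[cv2.cvtColor(x,cv2.COLOR_RGB2HSV).astype(int) for x in (pa,pb)]
    boxes={'scene':dict(jar_c=(270,148,288,170),jar_d=(193,204,211,224),bottle_l=(204,272,232,310),cup=(152,302,186,334),bottle_r=(355,162,380,202),pig=(372,152,394,185),jar_b=(230,205,248,228),jar_a=(276,168,293,188)),
     'side':dict(jar_c=(294,250,317,277),jar_d=(290,172,308,194),bottle_l=(216,124,237,160),cup=(230,117,250,145),bottle_r=(176,265,206,318),pig=(174,318,208,360),jar_a=(254,220,280,246),jar_b=(264,172,282,192))}[name]
    for k,(x0,y0,x1,y1) in boxes.items():
        A,B=[cv2.cvtColor(x[y0:y1,x0:x1],cv2.COLOR_RGB2GRAY).astype(np.float32) for x in (pa,pb)]
        s,_=cv2.phaseCorrelate(A,B); print(name,k,np.round(s,2),'ddepth mm',round(float(np.nanmedian(np.abs(da-db)[y0:y1,x0:x1]))*1000,1))
E
```

```text
s6 226 [ 0.17940157 -0.00308374] angle -1.307378772123301
d6 205 [0.17634805 0.00814338] angle -1.2076061088937249
scene jar_c [-0.13 -0.03] ddepth mm 2.7
scene jar_d [-0.42 -0.32] ddepth mm 2.4
scene bottle_l [ 0.02 -0.17] ddepth mm 1.9
scene cup [-0.76 -0.1 ] ddepth mm 1.9
scene bottle_r [0.43 0.06] ddepth mm 2.7
scene pig [-0.05  0.05] ddepth mm 2.7
scene jar_b [ 0.09 -0.14] ddepth mm 2.2
scene jar_a [ 0.03 -0.1 ] ddepth mm 2.8
side jar_c [0.01 0.48] ddepth mm 1.7
side jar_d [-0.58 -1.2 ] ddepth mm 2.5
side bottle_l [-0.09 -0.01] ddepth mm 2.7
side cup [ 0.08 -0.36] ddepth mm 3.0
side bottle_r [0.11 0.05] ddepth mm 1.6
side pig [0.   0.51] ddepth mm 1.4
side jar_a [0.43 0.53] ddepth mm 1.9
side jar_b [-0.17  0.39] ddepth mm 2.5
```

```bash
python3 -c "
from plant import ctrl; print(ctrl.sign_off())"
```

```text
the job is handed in; nothing more can be done
None
```

The teal case is out of the rack and lying flat in the middle of the yellow mat, and the latch is left open. I handed the job in at about 14 s of the 58 s allowed; the sign-off gave no verdict.

I turned the red knob 72° clockwise and let go. Then I gripped the case by its handle, turned it straight under the lips, lifted it square to the deck, levelled it and lowered it onto the mat.

What the last checks showed:
- **Latch:** the knob measures 1.31 rad in one view and 1.21 rad in the other, so it is in the open position (1.25).
- **Case:** it is right way up and level. By the wrist camera it is within about 1 mm of the mat's centre and 0.3° of its direction. The side camera puts it about 3 mm off across the mat, but that view had only a few points on the case.
- **Loose items:** jars, bottles, cup and figurine moved less than a pixel between the start and end pictures. The exception is the navy jar (jar_d) in the side view, at 1.3 pixels. I put that down to changed shadows, because its depth change matched the 1.4–3.0 mm noise on the other items.
- **Forces:** readings after each move stayed below about 11 N, and the robot was clear of everything at the end.

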